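Reload the meter heads in reverse order

ROBOT

A 6-joint arm with a two-finger parallel gripper is mounted at the origin on the work surface. World frame = base frame: x ahead of the robot, y to its left, z up, the work surface at z = 0. Lengths are in m, angles in rad, forces in N, time in s.
With the tool pointing down it reaches from about 0.375 to 0.975 m from the base axis. Payload 3.8 kg.
Tool frame: the origin (TCP) lies at the very end of the fingers, on their centre line; the grasp point (between the pads) lies 19 mm behind it; z points along the fingers, y is the line along which they close (so a half turn about z gives the same grasp; the last joint's range is limited). The gripper opens to 85 mm and grips with 20 to 120 N. Pads are 22 mm wide; open, the fingers measure 114 mm over their backs; the gripper's body (76 mm by 85 mm) begins 54 mm behind the grasp point. The pads swing forward as they close: fully open they stand 13 mm farther back than shut.
Start: joints at [1.242, 0.264, 1.604, -0, 1.274, -0.037], TCP at [0.194, 0.646, 0.231] pointing down, gripper open.
Joint ranges: [-2.63, 2.63], [-0.94, 2.18], [0.31, 2.57], [-1.31, 4.45], [0, 2.66], [-2.55, 2.55]. Speed limits (rad/s): [2.57, 2.57, 3.14, 3.14, 3.14, 3.14].

INTERFACE

Orientations are given as a rotation vector (axis times angle).
In Python, from workcell import bot gives the robot as it stands.
- The arm moves only by the shell command python3 -m creep 'ROWS' [FORCE]. ROWS is JSON, a list of rows, each a list of 5 numbers: the shift along the tool's x, y, z in units of 0.05 m (1.0 is 0.05 m), then the turn about the tool's z in units of 0.1 rad (1.0 is 0.1 rad), then the opening, from 0 (shut) to 1 (fully open). In form: [[tx, ty, tz, spin, hand], ...]. A call has 1 to 20 rows; each row shifts and turns the commanded pose from where the row before left it, along the tool's axes as they then stand; what a row does not reach is not made up. A row lasts 1/8 s, in which the tool goes at most 62.5 mm and 10.7 degrees, less where a joint would pass 70% of its speed; a pose out of reach is approached as far as the arm can. A call with a number of a shift or a turn outside -1 to 1 is refused whole. A call with a gripper value outside its range is refused whole. The fingers move at their own pace and stop on an object; FORCE is the grip in N (left out, the last holds). Time passes only in rows, so rows that do not move let the fingers close. It gives the time, the measured TCP pose, the force, the opening and the grip force at its end, in the units of the state.
- bot.read_state(): the state, without advancing time (a new reading comes with each control period).
- bot.read_camera(name): name is "scene" or "top"; returns a dict with "pixels" (480x640x3 uint8, red, green, blue), "vfov" (degrees; the focal length in pixels is half the picture's height over the tangent of half this angle, whatever the lens; pixels are square), "cx", "cy" (the principal point, pixels), "world_to_cam" (4x4, takes a point from world to camera coordinates). Camera axes: x right, y down, z forward; pixel columns grow to the right and rows downward; lengths in m; the calibration is good to about 2 mm. A picture is of the moment at which its call begins. There is no depth.
- bot.finish_job(): hands the job in; it is judged then, once.
Trained networks look in a picture, given as the dict that the camera call returned (one of the last four; its "shot" number tells which), for a name from the list of things; names that differ only in an ending like _2 or _b are one class to them, and where a whole thing is asked for, a point or a joint stands for the part that bears it (a point fixed in the world has none). Each returns a list of dicts, best first, with "score" (0 to 1); they miss things now and then, are a little off and sometimes report something else, mostly with a low value. They report only what shows in the picture. A call takes as long as a camera call. They do not tell look-alikes from the thing itself.
- bot.look_for(target, picture): "bbox" ([left, top, right, bottom] in pixels, round what is visible of it).
- bot.regions_of(target, picture): "mask" (480x640 bool, what is visible of it) and "bbox" ([left, top, right, bottom] in pixels, round what is visible of it).
The state is a dict: "time": time; "q": joint angles; "joint_vel": joint speeds; "joint_torque": joint torques, N m; "tool_pos": TCP position; "tcp_rot": TCP orientation; "wrist_force": force on the tool from outside, world axes, zero at the start; "torque": the same for the moment, N m; "width": opening from 0.0 (shut) to 1.0 (fully open); "grip_force": force on a finger pad.
Only numpy, scipy, OpenCV 4.12 (cv2) and the standard library are available. Lean on these libraries where they do the work, as an engineer would, in place of code of your own. Each camera call takes 0.05 s, during which the arm holds its last target. There are 200 camera calls.

TASK

Move the four blue meter heads from the full rack into the empty rack in reverse order: the head nearest the robot goes into the farthest pocket, the second nearest into the second farthest, and so on, so that the last one potted is the first one at the tester. Keep every head upright on the way, and leave each standing flat on the floor of its own pocket.

Things in the scene. Friction and masses are not known exactly. Their poses are not given: they have to be found in the camera images.
- head_a: Tall plain round blue meter head: cylinder 44 mm in diameter, 80 mm high, small green board and display on its top. Origin at the centre of its underside, z up. 150 g (varies).
- head_b: Squat wide blue meter head: round foot 44 mm in diameter and 20 mm high, above it a round head 56 mm in diameter up to 50 mm, green board on top. Origin at the centre of its underside, z up. 150 g (varies).
- head_c: Square blue meter head: 46 x 46 mm, 60 mm high, sides along its x and y axes, green board on top. Origin at the centre of its underside, z up. At the start its sides are within 0.1 rad of those of its rack. 150 g (varies).
- head_d: Blue meter head with a thin neck: round foot 44 mm in diameter and 35 mm high, then a round neck 24 mm in diameter up to 90 mm, bare top. Origin at the centre of its underside, z up. 150 g (varies).
- nest_a: Grey plastic nest, 66 x 66 mm, fixed on the full rack, in which the tall round meter head stands at the start; the four nests look alike, in any order. Origin at the centre of its underside; floor 4 mm thick, on it a rim 4 mm wide and 6 mm high round a space of 58 x 58 mm. It stays where it is.
- nest_b: Grey plastic nest, 66 x 66 mm, fixed on the full rack, in which the squat wide meter head stands at the start; the four nests look alike, in any order. Origin at the centre of its underside; floor 4 mm thick, on it a rim 4 mm wide and 6 mm high round a space of 58 x 58 mm. It stays where it is.
- nest_c: Grey plastic nest, 66 x 66 mm, fixed on the full rack, in which the square meter head stands at the start; the four nests look alike, in any order. Origin at the centre of its underside; floor 4 mm thick, on it a rim 4 mm wide and 6 mm high round a space of 58 x 58 mm. It stays where it is.
- nest_d: Grey plastic nest, 66 x 66 mm, fixed on the full rack, in which the thin-necked meter head stands at the start; the four nests look alike, in any order. Origin at the centre of its underside; floor 4 mm thick, on it a rim 4 mm wide and 6 mm high round a space of 58 x 58 mm. It stays where it is.
- full_rack: Full at the start: fixed aluminium plate 340 x 86 x 8 mm, 30 mm high bow handle at each end, carrying the nests in a row. Origin: centre of its underside; its x axis runs along the row, away from the robot (yaw within 0.25 rad). Nest centres at x = -105, -35, 35, 105 mm, y = 0; the heads' undersides start 12 mm above the origin. Left or right of the midline. Heads touch nothing beside them.
- empty_rack: Empty at the start: fixed steel plate 340 x 86 x 8 mm, same handles, four open pockets with black walls, in a row. Origin: centre of its underside; x axis along the row, away from the robot (yaw within 0.25 rad). Pocket centres x = -105, -35, 35, 105 mm, y = 0, floors at z = 8 mm; walls 6 mm thick, 14 mm high above the floor; inside 64 mm (x) by 66 mm (y). On the other side of the midline.
Things that resemble listed ones, but are neither listed nor needed, are in the scene too. What is shaped like the head_d but orange is not meant.

How it is judged:
By the outcome, as a careful person would: the job done as asked, in the order asked, and still so for the second after the job is handed in, with the robot touching nothing.
It also fails if it takes over 122 s, if anything falls off the work surface, if the arm or the gripper's body presses on something with over 40 N, if the wrist force passes 120 N, or if a joint passes its speed limit or range.

## Working session

There is one attempt and no reset: what is moved stays moved. The work goes in short steps, Python scripts to look and compute and a shell command to move; the robot and the scene stay as the last step left them, time stands still between calls to the robot, and variables do not carry over. Pictures are saved under pics/ and viewed, at most 14 in all, crops included, and the job is handed in when it is done.

```bash
mkdir -p pics; ls; python3 - <<'E'
from workcell import bot
import cv2,numpy as np
s=bot.read_state(); print({k:np.round(v,3).tolist() for k,v in s.items()})
for n in ("scene","top"):
    p=bot.read_camera(n); cv2.imwrite(f"pics/{n}0.png",p["pixels"][...,::-1])
    print(n,p["vfov"],p["cx"],p["cy"],np.round(p["world_to_cam"],4).tolist(),[k for k in p])
    for t in ("head_a","head_b","head_c","head_d","full_rack","empty_rack"):
        print(t,[(np.round(d["bbox"]).tolist(),round(d["score"],2)) for d in bot.look_for(t,p)])
E
```

```text
pics
{'time': 0.0, 'q': [1.242, 0.265, 1.605, -0.0, 1.274, -0.037], 'joint_vel': [-0.0, -0.0, -0.001, 0.001, -0.001, 0.001], 'joint_torque': [-0.001, -51.512, -36.731, 0.0, 0.013, 0.0], 'tool_pos': [0.194, 0.646, 0.23], 'tcp_rot': [-0.457, -3.108, 0.003], 'wrist_force': [0.937, -0.035, -0.041], 'torque': [-0.014, 0.012, -0.056], 'grip_force': 0.0, 'width': 1.003}
scene 46.994077395996435 321.3414676212082 238.9795783159385 [[0.2484, 0.9686, -0.0129, -0.1577], [0.5848, -0.1606, -0.7951, -0.2772], [-0.7722, 0.19, -0.6063, 1.4212], [0.0, 0.0, 0.0, 1.0]] ['pixels', 'vfov', 'cx', 'cy', 'world_to_cam', 'shot']
head_a [([389.0, 219.0, 408.0, 274.0], 0.94), ([433.0, 208.0, 457.0, 262.0], 0.66), ([399.0, 243.0, 431.0, 296.0], 0.65)]
head_b [([389.0, 219.0, 408.0, 274.0], 0.94), ([433.0, 208.0, 457.0, 262.0], 0.66), ([399.0, 243.0, 431.0, 296.0], 0.65)]
head_c [([389.0, 219.0, 408.0, 274.0], 0.94), ([433.0, 208.0, 457.0, 262.0], 0.66), ([399.0, 243.0, 431.0, 296.0], 0.65)]
head_d [([389.0, 219.0, 408.0, 274.0], 0.94), ([433.0, 208.0, 457.0, 262.0], 0.66), ([399.0, 243.0, 431.0, 296.0], 0.65)]

[... 383 characters left out ...]
 0.65), ([222.0, 168.0, 254.0, 198.0], 0.62), ([210.0, 283.0, 247.0, 316.0], 0.59), ([216.0, 243.0, 251.0, 274.0], 0.57)]
head_b [([168.0, 217.0, 197.0, 248.0], 0.65), ([222.0, 168.0, 254.0, 198.0], 0.62), ([210.0, 283.0, 247.0, 316.0], 0.59), ([216.0, 243.0, 251.0, 274.0], 0.57)]
head_c [([168.0, 217.0, 197.0, 248.0], 0.65), ([222.0, 168.0, 254.0, 198.0], 0.62), ([210.0, 283.0, 247.0, 316.0], 0.59), ([216.0, 243.0, 251.0, 274.0], 0.57)]
head_d [([168.0, 217.0, 197.0, 248.0], 0.65), ([222.0, 168.0, 254.0, 198.0], 0.62), ([210.0, 283.0, 247.0, 316.0], 0.59), ([216.0, 243.0, 251.0, 274.0], 0.57)]
full_rack [([209.0, 154.0, 265.0, 340.0], 0.69)]
empty_rack [([372.0, 166.0, 421.0, 352.0], 0.76)]
```

View pics/scene0.png

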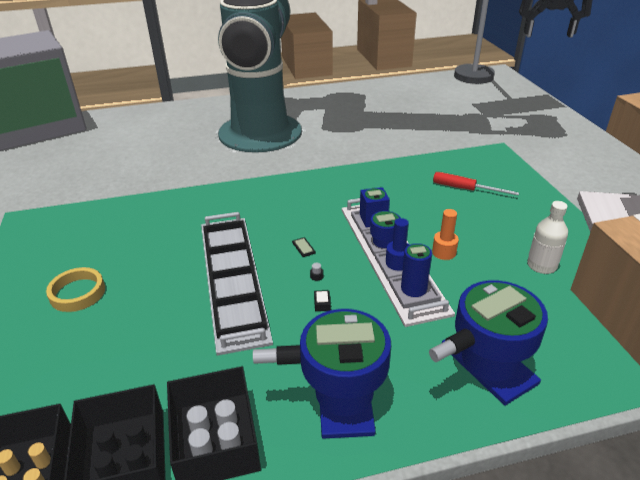

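View pics/top0.png

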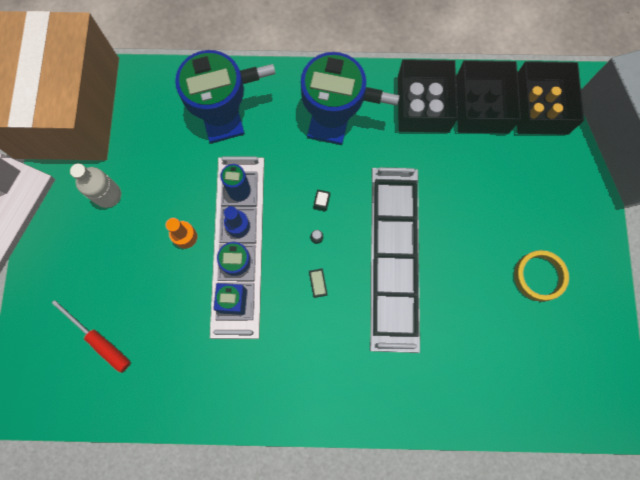

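Scene: the top view shows the full rack at left, with heads from near to far: square c (229,298), squat b (233,258), neck d (236,222) and tall a (235,180). The empty rack is at (395,258). For head_d there are two candidates: the blue one in the rack at (236,222) and the orange one outside at (180,233). The blue one fits, because it is blue and stands in a nest. Next I fit the poses and make one enlarged crop.

```bash
cat > h.py <<'E'
from workcell import bot
import cv2,numpy as np,json
from scipy.optimize import minimize
from scipy.spatial.transform import Rotation as R
def proj(p,P):
    c=np.asarray(P)@p["world_to_cam"][:3,:3].T+p["world_to_cam"][:3,3]
    f=240/np.tan(np.radians(p["vfov"]/2))
    return c[:,:2]/c[:,2:]*f+[p["cx"],p["cy"]]
def hull(m,p,P):
    cv2.fillConvexPoly(m,np.round(cv2.convexHull(proj(p,P).astype(np.float32))*64).astype(np.int32),255,cv2.LINE_AA,6)
A=np.linspace(0,2*np.pi,40)
def cyl(r,z0,z1): return np.array([[r*np.cos(a),r*np.sin(a),z] for z in(z0,z1) for a in A])
def box(lx,ly,z0,z1): return np.array([[a*lx/2,b*ly/2,z] for a in(-1,1) for b in(-1,1) for z in(z0,z1)])
S={'a':[cyl(.022,0,.08)],'b':[cyl(.022,0,.02),cyl(.028,.02,.05)],'c':[box(.046,.046,0,.06)],'d':[cyl(.022,0,.035),cyl(.012,.035,.09)]}
def place(P,x,y,z,yaw):
    c,s=np.cos(yaw),np.sin(yaw); return P@np.array([[c,s,0],[-s,c,0],[0,0,1]])+[x,y,z]
def iou(a,b): a=a/255.;b=b/255.; return np.minimum(a,b).sum()/np.maximum(a,b).sum()
def biggest(m,near):  # filled component containing pixel
    n,l=cv2.connectedComponents(m); k=l[near[1],near[0]]; return fill((l==k).astype(np.uint8)*255)
def fill(m):
    c,_=cv2.findContours(m,cv2.RETR_EXTERNAL,cv2.CHAIN_APPROX_NONE); o=np.zeros_like(m); cv2.drawContours(o,c,-1,255,-1); return o
def nongreen(p):
    h=cv2.cvtColor(p["pixels"],cv2.COLOR_RGB2HSV); return (~((h[...,0]>65)&(h[...,0]<90)&(h[...,1]>120))).astype(np.uint8)*255
def blue(p):
    q=p["pixels"].astype(int); return ((q[...,2]>q[...,1]+25)&(q[...,2]>q[...,0]+25)).astype(np.uint8)*255
def fitmin(f,x0,step):
    x0=np.array(x0,float); sim=np.vstack([x0]+[x0+np.eye(len(x0))[i]*step[i] for i in range(len(x0))])
    r=minimize(f,x0,method="Nelder-Mead",options=dict(initial_simplex=sim,maxfev=1500,xatol=1e-5,fatol=1e-6)); return r.x,-r.fun
E
cat > fit.py <<'E'
from h import *
ps={n:bot.read_camera(n) for n in("scene","top")}
RK={'full':dict(top=(255,320),scene=(400,290)),'empty':dict(top=(378,342),scene=(262,336))}
out={}
for k,(x0,y0) in dict(full=(.53,.19),empty=(.53,-.15)).items():
    for cams in (['top'],['scene'],['top','scene']):
        ms={c:biggest(nongreen(ps[c]),RK[k][c]) for c in cams}
        def f(v):
            t=0
            for c in cams:
                m=np.zeros((480,640),np.uint8)
                hull(m,ps[c],place(box(.34,.086,0,.008),*v[:2],0,v[2]))
                if k=='empty': hull(m,ps[c],place(box(.286,.078,.008,.022),*v[:2],0,v[2]))
                else:
                    for i,h in enumerate('cbda'):
                        for P in S[h]: hull(m,ps[c],place(P+[-.105+.07*i,0,.012],*v[:2],0,v[2]))
                t-=iou(m,ms[c])
            return t/len(cams)
        # coarse start by yaw
        best=max((fitmin(f,[x0,y0,w],[.03,.03,.08]) for w in(-.1,.1)),key=lambda r:r[1])
        print(k,cams,np.round(best[0],4),round(best[1],3))
    out[k]=best[0].tolist()
r=out['full']
for cams in (['top'],['scene'],['top','scene']):
    x0=np.array([place(np.array([[-.105+.07*i,0,0]]),r[0],r[1],0,r[2])[0,:2] for i in range(4)])
    ms={}
    for c in cams:
        roi=np.zeros((480,640),np.uint8); 
        for i,h in enumerate('cbda'):
            for P in S[h]: hull(roi,ps[c],place(P*[1.5,1.5,1.05]+[0,0,.012],*x0[i],0,r[2]))
        ms[c]=fill(cv2.bitwise_and(roi,cv2.morphologyEx(blue(ps[c]),cv2.MORPH_CLOSE,np.ones((3,3)))))
    def f(v):
        t=0
        for c in cams:
            m=np.zeros((480,640),np.uint8)
            for i,h in enumerate('cbda'):
                for P in S[h]: hull(m,ps[c],place(P+[0,0,.012],v[2*i],v[2*i+1],0,v[8]))
            t-=iou(m,ms[c])
        return t/len(cams)
    v,q=fitmin(f,[*x0.ravel(),r[2]],[.006]*8+[.05]); v,q=fitmin(f,v,[.003]*8+[.03])
    print(cams,np.round(v,4),round(q,3))
out['heads']={h:v[2*i:2*i+2].tolist() for i,h in enumerate('cbda')}; out['cyaw']=v[8]
json.dump(out,open('pose.json','w'))
vis=ps['top']['pixels'][...,::-1].copy()
for i,h in enumerate('cbda'):
    m=np.zeros((480,640),np.uint8)
    for P in S[h]: hull(m,ps['top'],place(P+[0,0,.012],v[2*i],v[2*i+1],0,v[8]))
    cv2.drawContours(vis,cv2.findContours(m,0,1)[0],-1,(0,255,255),1)
for k in('full','empty'):
    m=np.zeros((480,640),np.uint8); hull(m,ps['top'],place(box(.34,.086,0,.008),*out[k][:2],0,out[k][2])); cv2.drawContours(vis,cv2.findContours(m,0,1)[0],-1,(0,0,255),1)
cv2.imwrite('pics/fit0.png',cv2.resize(vis[145:360,150:435],None,fx=2.7,fy=2.7,interpolation=cv2.INTER_NEAREST))
E
python3 fit.py
```

```text
full ['top'] [0.5706 0.1485 0.0162] 0.983
full ['scene'] [0.5691 0.1478 0.0147] 0.826
full ['top', 'scene'] [0.5701 0.1483 0.0156] 0.902
empty ['top'] [ 0.5522 -0.1394 -0.0158] 0.972
empty ['scene'] [ 0.5521 -0.1404 -0.0131] 0.396
empty ['top', 'scene'] [ 0.5522 -0.1397 -0.0161] 0.683
['top'] [ 0.4669  0.1497  0.5365  0.1488  0.6043  0.1494  0.6741  0.1508 -0.012 ] 0.72
['scene'] [ 0.4703  0.1485  0.5347  0.1478  0.5994  0.1471  0.6706  0.1489 -0.1046] 0.735
['top', 'scene'] [0.4686 0.1505 0.5361 0.1481 0.6014 0.148  0.6702 0.1493 0.0304] 0.723
```

View pics/fit0.png

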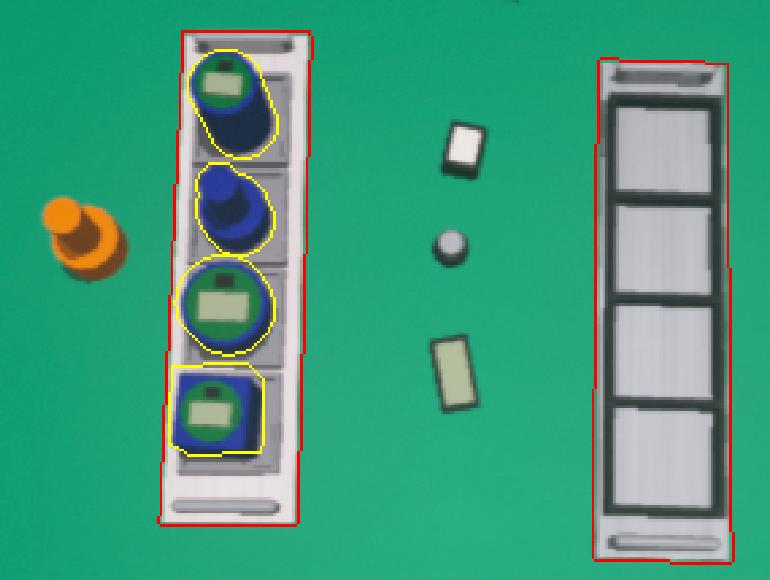

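The crop shows blue head_d in the rack at (236,222 in full-picture pixels). The orange look-alike is at (180,233), outside the rack. The rack outlines fit well, but the dark sides of the heads fall outside my mask, so I'll improve the threshold.

```bash
python3 - <<'E'
s=open('h.py').read()
i=s.index('def blue'); j=s.index('def fitmin')
s=s[:i]+'''def blue(p):
    h=cv2.cvtColor(p["pixels"],cv2.COLOR_RGB2HSV); return ((h[...,0]>105)&(h[...,0]<135)&(h[...,1]>90)).astype(np.uint8)*255
'''+s[j:]
s+='''
def go(x,y,z,yaw=None,n=False):
    """units of tool shift to bring TCP to x,y,z; yaw = wanted direction of tool y (mod pi)"""
    s=bot.read_state(); M=R.from_rotvec(s["tcp_rot"]).as_matrix()
    ty=np.arctan2(M[1,1],M[0,1]); out="tcp %s tilt %.4f shift %s"%(np.round(s["tool_pos"],4),np.arccos(-M[2,2]),np.round(M.T@(np.array([x,y,z])-s["tool_pos"])/.05,2))
    if yaw is not None: out+=" spin %.2f"%(-((yaw-ty+np.pi/2)%np.pi-np.pi/2)/.1)
    print(out, "t",round(s["time"],2),"q",np.round(s["q"],2))
'''
open('h.py','w').write(s)
E
sed -i "s/ms={}$/ms={};/" fit.py; sed -i "s/^out\['heads'\]/cv2.imwrite('pics\/m.png',ms['top'][145:360,150:435]);&/" fit.py
python3 fit.py | tail -3; cat pose.json; python3 -c "
from h import *
go(.47,.1495,.2,np.pi/2+.0156)
p=json.load(open('pose.json'))
for i in range(4): print(place(np.array([[-.105+.07*i,0,0]]),p['empty'][0],p['empty'][1],0,p['empty'][2]).round(4))
for i in range(4): print(place(np.array([[-.105+.07*i,0,0]]),p['full'][0],p['full'][1],0,p['full'][2]).round(4))"
```

```text
['top'] [0.4651 0.1496 0.5347 0.1479 0.6032 0.1497 0.6713 0.1508 0.0342] 0.838
['scene'] [ 0.4725  0.1488  0.5368  0.1479  0.599   0.1466  0.6701  0.1492 -0.0275] 0.72
['top', 'scene'] [0.4662 0.1511 0.5354 0.1477 0.6008 0.1476 0.67   0.1493 0.015 ] 0.774
{"full": [0.5701268873191224, 0.14824982498389566, 0.015608432425902506], "empty": [0.5522283954066511, -0.13973419991068725, -0.01622159819799915], "heads": {"c": [0.4661532047464348, 0.15105041156174798], "b": [0.5354286913926161, 0.14772401931519097], "d": [0.6008407375237608, 0.14760644138497103], "a": [0.6700081564224625, 0.1493051825180874]}, "cyaw": 0.01499170239205129}tcp [0.1942 0.6465 0.2313] tilt 0.0000 shift [-8.14 -7.93  0.63] spin -3.07 t 0.9 q [ 1.24  0.26  1.6   0.    1.27 -0.04]
[[ 0.4472 -0.138   0.    ]]
[[ 0.5172 -0.1392  0.    ]]
[[ 0.5872 -0.1403  0.    ]]
[[ 0.6572 -0.1414  0.    ]]
[[0.4651 0.1466 0.    ]]
[[0.5351 0.1477 0.    ]]
[[0.6051 0.1488 0.    ]]
[[0.6751 0.1499 0.    ]]
```

View pics/fit0.png

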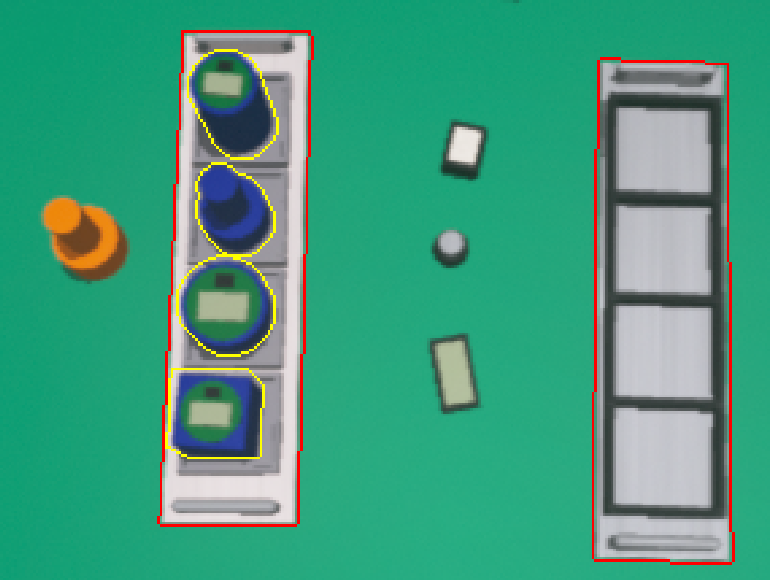

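```bash
python3 -m creep '[[0,0,0,-0.77,1],[0,0,0,-0.77,1],[0,0,0,-0.77,1],[0,0,0,-0.77,1],[0,0,0,0,1]]' 60; python3 -c "
from h import *
go(.466,.1500,.2,np.pi/2+.0156)"
```

```text
time: 1.52
tool_pos: [0.1942, 0.6465, 0.2313]
tcp_rot: [0.024, -3.141, -0.0]
wrist_force: [-0.4, -0.4, 0.3]
width: 1.001
grip_force: 0.0
tcp [0.1942 0.6465 0.2313] tilt 0.0000 shift [ -5.28 -10.01   0.63] spin -0.00 t 1.52 q [ 1.24  0.26  1.6   0.    1.27 -0.34]
```

```bash
python3 -m creep '[[-0.3,-0.6,0,0,1],[-0.38,-0.72,0,0,1],[-0.38,-0.72,0,0,1],[-0.38,-0.72,0,0,1],[-0.38,-0.72,0,0,1],[-0.38,-0.72,0,0,1],[-0.38,-0.72,0,0,1],[-0.38,-0.72,0,0,1],[-0.38,-0.72,0,0,1],[-0.38,-0.72,0,0,1],[-0.38,-0.72,0,0,1],[-0.38,-0.72,0,0,1],[-0.38,-0.72,0,0,1],[-0.38,-0.72,0,0,1],[0,0,0,0,1]]'; python3 -c "
from h import *
go(.466,.1500,.036,np.pi/2+.0156)"
```

```text
time: 3.4
tool_pos: [0.4653, 0.1508, 0.2315]
tcp_rot: [-0.017, 3.141, -0.001]
wrist_force: [-0.9, 0.1, -0.2]
width: 1.001
grip_force: 0.0
tcp [0.4653 0.1508 0.2315] tilt 0.0008 shift [-0.01 -0.01  3.91] spin -0.05 t 3.4 q [ 0.26 -0.09  1.99 -0.    1.24 -1.32]
```

```bash
python3 -m creep '[[0,0,0.5,0,1],[0,0,0.6,0,1],[0,0,0.6,0,1],[0,0,0.6,0,1],[0,0,0.6,0,1],[0,0,0.5,0,1],[0,0,0.3,0,1],[0,0,0.17,0,1],[0,0,0,0,1],[0,0,0,0,0],[0,0,0,0,0],[0,0,0,0,0],[0,0,0,0,0],[0,0,0,0,0],[0,0,0,0,0],[0,0,0,0,0],[0,0,0,0,0]]' 60; python3 -c "
from h import *
go(.466,.1500,.2,np.pi/2+.0156)"
```

```text
time: 5.52
tool_pos: [0.4653, 0.1528, 0.0388]
tcp_rot: [-0.025, 3.139, 0.0]
wrist_force: [-0.3, -0.2, 6.0]
width: 0.527
grip_force: 62.3
tcp [0.4653 0.1528 0.0388] tilt 0.0020 shift [-0.02 -0.06 -3.22] spin 0.01 t 5.53 q [ 0.27  0.12  2.17 -0.    0.85 -1.32]
```

```bash
python3 -m creep '[[0,0,-0.2,0,0],[0,0,-0.4,0,0],[0,0,-0.6,0,0],[0,0,-0.6,0,0],[0,0,-0.6,0,0],[0,0,-0.5,0,0],[0,0,-0.3,0,0],[0,0,0,0,0]]'; python3 -c "
from h import *
go(.6572,-.1414,.2,np.pi/2-.0162)"
```

```text
time: 6.52
tool_pos: [0.4648, 0.153, 0.1988]
tcp_rot: [-0.025, 3.14, 0.001]
wrist_force: [0.1, -0.4, -1.5]
width: 0.534
grip_force: 61.5
tcp [0.4648 0.153  0.1988] tilt 0.0021 shift [-3.75 -5.95 -0.02] spin 0.32 t 6.53 q [ 0.27 -0.07  2.03  0.    1.18 -1.32]
```

```bash
python3 -m creep '[[-0.1,-0.2,0,0.32,0],[-0.25,-0.35,0,0,0],[-0.34,-0.54,0,0,0],[-0.34,-0.54,0,0,0],[-0.34,-0.54,0,0,0],[-0.34,-0.54,0,0,0],[-0.34,-0.54,0,0,0],[-0.34,-0.54,0,0,0],[-0.34,-0.54,0,0,0],[-0.34,-0.54,0,0,0],[-0.34,-0.54,0,0,0],[-0.24,-0.34,0,0,0],[-0.1,-0.2,0,0,0],[0,0,0,0,0]]'; python3 -c "
from h import *
go(.6572,-.1414,.035,np.pi/2-.0162)"
```

```text
time: 8.28
tool_pos: [0.647, -0.1478, 0.1971]
tcp_rot: [-0.026, -3.14, -0.001]
wrist_force: [0.2, -0.2, -1.1]
width: 0.529
grip_force: 61.6
tcp [ 0.647  -0.1478  0.1971] tilt 0.0013 shift [-0.2   0.13  3.24] spin -0.01 t 8.28 q [-0.26  0.27  1.67  0.    1.21 -1.82]
```

```bash
python3 -m creep '[[-0.2,0.13,0,0,0],[0,0,0.3,0,0],[0,0,0.5,0,0],[0,0,0.6,0,0],[0,0,0.6,0,0],[0,0,0.5,0,0],[0,0,0.3,0,0],[0,0,0.2,0,0],[0,0,0.1,0,0],[0,0,0.1,0,0],[0,0,0,0,0]]'; python3 -c "
from h import *
go(.6572,-.1414,.035,np.pi/2-.0162)"
```

```text
time: 9.65
tool_pos: [0.6576, -0.1412, 0.038]
tcp_rot: [0.025, 3.141, -0.0]
wrist_force: [-0.3, 0.1, -0.8]
width: 0.528
grip_force: 61.6
tcp [ 0.6576 -0.1412  0.038 ] tilt 0.0004 shift [ 0.01 -0.    0.06] spin 0.00 t 9.65 q [-0.25  0.43  1.76 -0.    0.95 -1.8 ]
```

```bash
python3 -m creep '[[0,0,0.03,0,0],[0,0,0.03,0,0],[0,0,0,0,0],[0,0,0,0,1],[0,0,0,0,1],[0,0,0,0,1],[0,0,0,0,1],[0,0,0,0,1],[0,0,-0.3,0,1],[0,0,-0.5,0,1],[0,0,-0.7,0,1],[0,0,-0.7,0,1],[0,0,-0.7,0,1],[0,0,-0.4,0,1],[0,0,0,0,1]]'; python3 -c "
from h import *
p=bot.read_camera('scene'); cv2.imwrite('pics/s1.png',cv2.resize(p['pixels'][150:370,150:480,::-1],None,fx=2,fy=2))
go(.5354,.1478,.2,np.pi/2+.0156)"
```

```text
time: 11.52
tool_pos: [0.6588, -0.1415, 0.2026]
tcp_rot: [0.025, 3.137, -0.002]
wrist_force: [-1.0, -0.5, 0.2]
width: 1.0
grip_force: 0.0
tcp [ 0.6576 -0.1412  0.2003] tilt 0.0012 shift [2.54 5.74 0.  ] spin -0.31 t 11.57 q [-0.25  0.28  1.64  0.    1.22 -1.8 ]
```

View pics/s1.png

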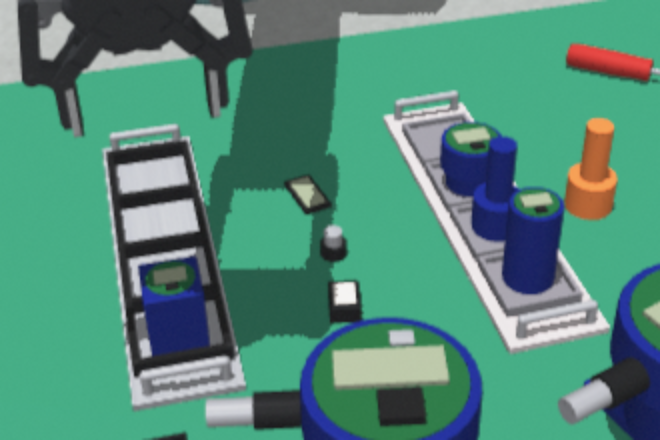

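The picture shows head_c upright in the far pocket (crop pixel 172,305). Next is b.

```bash
python3 -m creep '[[0.1,0.2,0,-0.31,1],[0.2,0.44,0,0,1],[0.28,0.64,0,0,1],[0.28,0.64,0,0,1],[0.28,0.64,0,0,1],[0.28,0.64,0,0,1],[0.28,0.64,0,0,1],[0.28,0.64,0,0,1],[0.28,0.64,0,0,1],[0.2,0.44,0,0,1],[0.1,0.2,0,0,1],[0,0,0,0,1]]'; python3 -c "
from h import *
go(.5354,.1478,.034,np.pi/2+.0156)"
```

```text
time: 13.08
tool_pos: [0.5243, 0.1457, 0.1992]
tcp_rot: [0.027, -3.141, 0.001]
wrist_force: [0.8, -0.2, 0.3]
width: 0.998
grip_force: 0.0
tcp [0.5243 0.1457 0.1992] tilt 0.0010 shift [-0.23  0.04  3.3 ] spin 0.01 t 13.07 q [ 0.23  0.04  1.92 -0.    1.18 -1.36]
```

```bash
python3 -m creep '[[-0.23,0.04,0,0,1],[0,0,0.4,0,1],[0,0,0.6,0,1],[0,0,0.6,0,1],[0,0,0.6,0,1],[0,0,0.5,0,1],[0,0,0.3,0,1],[0,0,0.2,0,1],[0,0,0.1,0,1],[0,0,0,0,1],[0,0,0,0,0],[0,0,0,0,0],[0,0,0,0,0],[0,0,0,0,0],[0,0,0,0,0],[0,0,0,0,0],[0,0,0,0,0]]' 60; python3 -c "
from h import *
go(.5872,-.1403,.2,np.pi/2-.0162)"
```

```text
time: 15.2
tool_pos: [0.538, 0.1475, 0.0361]
tcp_rot: [-0.024, 3.139, 0.001]
wrist_force: [0.0, 0.9, 5.8]
width: 0.635
grip_force: 63.8
tcp [0.538  0.1475 0.0361] tilt 0.0024 shift [-0.9  -5.77 -3.28] spin 0.31 t 15.2 q [ 0.22  0.24  2.03  0.    0.87 -1.36]
```

```bash
python3 -m creep '[[0,0,-0.2,0,0],[0,0,-0.4,0,0],[0,0,-0.6,0,0],[0,0,-0.6,0,0],[0,0,-0.6,0,0],[0,0,-0.5,0,0],[0,0,-0.4,0,0],[-0.05,-0.2,0,0.31,0],[-0.08,-0.44,0,0,0],[-0.1,-0.64,0,0,0],[-0.1,-0.64,0,0,0],[-0.1,-0.64,0,0,0],[-0.1,-0.64,0,0,0],[-0.1,-0.64,0,0,0],[-0.1,-0.64,0,0,0],[-0.1,-0.64,0,0,0],[-0.1,-0.44,0,0,0],[-0.02,-0.2,0,0,0],[0,0,0,0,0]]'; python3 -c "
from h import *
go(.5872,-.1403,.0321,np.pi/2-.0162)"
```

```text
time: 17.58
tool_pos: [0.5798, -0.1416, 0.1992]
tcp_rot: [-0.026, -3.14, -0.001]
wrist_force: [0.5, 0.5, -0.7]
width: 0.637
grip_force: 63.5
tcp [ 0.5798 -0.1416  0.1992] tilt 0.0012 shift [-0.15  0.03  3.34] spin -0.01 t 17.57 q [-0.28  0.14  1.81  0.    1.19 -1.84]
```

```bash
python3 -m creep '[[-0.15,0.03,0,0,0],[0,0,0.3,0,0],[0,0,0.5,0,0],[0,0,0.6,0,0],[0,0,0.6,0,0],[0,0,0.5,0,0],[0,0,0.4,0,0],[0,0,0.2,0,0],[0,0,0.1,0,0],[0,0,0.08,0,0],[0,0,0.03,0,0],[0,0,0,0,0]]'; python3 -c "
from h import *
go(.5872,-.1403,.0321,np.pi/2-.0162)"
```

```text
time: 19.08
tool_pos: [0.588, -0.1402, 0.0348]
tcp_rot: [0.025, 3.141, -0.0]
wrist_force: [0.4, 0.8, -1.4]
width: 0.638
grip_force: 63.5
tcp [ 0.588  -0.1402  0.0348] tilt 0.0009 shift [ 0.02 -0.    0.05] spin 0.00 t 19.07 q [-0.28  0.32  1.92 -0.    0.9  -1.83]
```

Lower 2 mm, release, rise, and go on to head_d (0.602, 0.1483).

```bash
python3 -m creep '[[0,0,0.03,0,0],[0,0,0.02,0,0],[0,0,0,0,0],[0,0,0,0,1],[0,0,0,0,1],[0,0,0,0,1],[0,0,0,0,1],[0,0,0,0,1],[0,0,-0.3,0,1],[0,0,-0.5,0,1],[0,0,-0.7,0,1],[0,0,-0.7,0,1],[0,0,-0.7,0,1],[0,0,-0.4,0,1],[0,0,0,0,1]]'; python3 -c "
from h import *
p=bot.read_camera('scene'); cv2.imwrite('pics/s2.png',cv2.resize(p['pixels'][150:370,150:480,::-1],None,fx=2,fy=2))
go(.602,.1483,.2,np.pi/2+.0156)"
```

```text
time: 20.95
tool_pos: [0.589, -0.1404, 0.1993]
tcp_rot: [0.025, 3.137, -0.002]
wrist_force: [-0.1, 0.0, -0.3]
width: 0.999
grip_force: 0.0
tcp [ 0.5878 -0.1401  0.1972] tilt 0.0011 shift [-0.19  5.77 -0.06] spin -0.31 t 21.0 q [-0.28  0.15  1.8  -0.    1.19 -1.83]
```

View pics/s2.png

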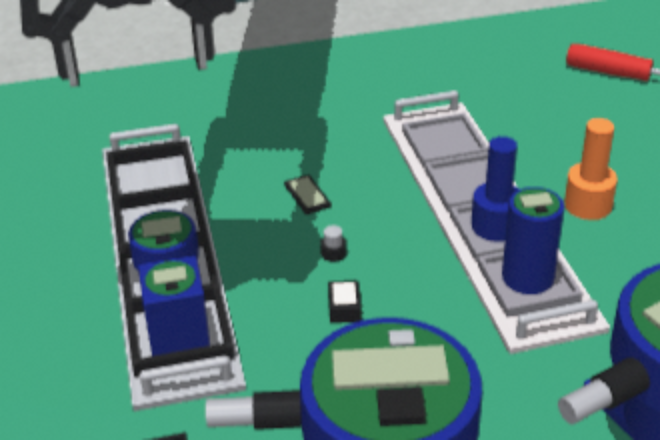

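b (crop pixel 163,240) stands upright in the pocket before c. Next is d.

```bash
python3 -m creep '[[-0.02,0.2,0,-0.31,1],[-0.02,0.44,0,0,1],[-0.02,0.66,0,0,1],[-0.02,0.66,0,0,1],[-0.02,0.66,0,0,1],[-0.02,0.66,0,0,1],[-0.02,0.66,0,0,1],[-0.02,0.66,0,0,1],[-0.02,0.66,0,0,1],[-0.02,0.44,0,0,1],[0,0.2,0,0,1],[0,0,0,0,1]]'; python3 -c "
from h import *
go(.602,.1483,.058,np.pi/2+.0156)"
```

```text
time: 22.5
tool_pos: [0.5931, 0.1554, 0.1964]
tcp_rot: [0.026, -3.141, 0.001]
wrist_force: [-0.2, -0.5, -0.2]
width: 0.997
grip_force: 0.0
tcp [0.5931 0.1554 0.1964] tilt 0.0008 shift [-0.18 -0.14  2.77] spin 0.01 t 22.5 q [ 0.22  0.17  1.78 -0.    1.19 -1.37]
```

```bash
python3 -m creep '[[-0.18,-0.14,0,0,1],[0,0,0.4,0,1],[0,0,0.6,0,1],[0,0,0.6,0,1],[0,0,0.5,0,1],[0,0,0.4,0,1],[0,0,0.2,0,1],[0,0,0.07,0,1],[0,0,0,0,1],[0,0,0,0,0],[0,0,0,0,0],[0,0,0,0,0],[0,0,0,0,0],[0,0,0,0,0],[0,0,0,0,0],[0,0,0,0,0],[0,0,0,0,0],[0,0,0,0,0],[0,0,0,0,0]]' 60; python3 -c "
from h import *
go(.5172,-.1392,.21,np.pi/2-.0162)"
```

```text
time: 24.88
tool_pos: [0.603, 0.1483, 0.0588]
tcp_rot: [-0.024, 3.141, 0.0]
wrist_force: [-1.2, 1.1, 5.5]
width: 0.263
grip_force: 58.7
tcp [0.603  0.1483 0.0588] tilt 0.0010 shift [ 1.8  -5.72 -3.03] spin 0.31 t 24.88 q [ 0.2   0.32  1.87  0.    0.95 -1.38]
```

```bash
python3 -m creep '[[0,0,-0.2,0,0],[0,0,-0.4,0,0],[0,0,-0.6,0,0],[0,0,-0.6,0,0],[0,0,-0.6,0,0],[0,0,-0.4,0,0],[0,0,-0.25,0,0],[0.05,-0.2,0,0.31,0],[0.13,-0.44,0,0,0],[0.2,-0.64,0,0,0],[0.2,-0.64,0,0,0],[0.2,-0.64,0,0,0],[0.2,-0.64,0,0,0],[0.2,-0.64,0,0,0],[0.2,-0.64,0,0,0],[0.2,-0.64,0,0,0],[0.2,-0.44,0,0,0],[0.1,-0.2,0,0,0],[0,0,0,0,0]]'; python3 -c "
from h import *
go(.5172,-.1392,.0548,np.pi/2-.0162)"
```

```text
time: 27.25
tool_pos: [0.5032, -0.139, 0.2099]
tcp_rot: [-0.028, -3.14, -0.001]
wrist_force: [-0.9, -0.2, -1.6]
width: 0.263
grip_force: 58.8
tcp [ 0.5032 -0.139   0.2099] tilt 0.0015 shift [-0.29 -0.    3.1 ] spin -0.01 t 27.25 q [-0.32 -0.01  1.95  0.    1.2  -1.87]
```

```bash
python3 -m creep '[[-0.15,0,0,0,0],[-0.14,0,0,0,0],[0,0,0.3,0,0],[0,0,0.5,0,0],[0,0,0.6,0,0],[0,0,0.6,0,0],[0,0,0.5,0,0],[0,0,0.3,0,0],[0,0,0.15,0,0],[0,0,0.08,0,0],[0,0,0.03,0,0],[0,0,0,0,0]]'; python3 -c "
from h import *
go(.5172,-.1392,.0548,np.pi/2-.0162)"
```

```text
time: 28.75
tool_pos: [0.5194, -0.1388, 0.0585]
tcp_rot: [0.025, 3.14, -0.001]
wrist_force: [0.4, -0.5, -1.5]
width: 0.264
grip_force: 58.8
tcp [ 0.5194 -0.1388  0.0585] tilt 0.0013 shift [ 0.04 -0.01  0.07] spin 0.00 t 28.75 q [-0.31  0.18  2.05  0.    0.91 -1.86]
```

```bash
python3 -m creep '[[0,0,0.04,0,0],[0,0,0.03,0,0],[0,0,0,0,0],[0,0,0,0,1],[0,0,0,0,1],[0,0,0,0,1],[0,0,0,0,1],[0,0,0,0,1],[0,0,0,0,1],[0,0,-0.3,0,1],[0,0,-0.5,0,1],[0,0,-0.7,0,1],[0,0,-0.7,0,1],[0,0,-0.5,0,1],[0,0,-0.3,0,1],[0,0,0,0,1]]'; python3 -c "
from h import *
p=bot.read_camera('scene'); cv2.imwrite('pics/s3.png',cv2.resize(p['pixels'][150:370,150:480,::-1],None,fx=2,fy=2))
go(.6715,.1500,.205,np.pi/2+.0156)"
```

```text
time: 30.75
tool_pos: [0.5197, -0.1389, 0.206]
tcp_rot: [0.025, 3.138, -0.001]
wrist_force: [0.1, -0.3, -1.0]
width: 0.998
grip_force: 0.0
tcp [ 0.5188 -0.1386  0.2045] tilt 0.0006 shift [-2.96  5.82 -0.01] spin -0.31 t 30.8 q [-0.31  0.02  1.93 -0.    1.19 -1.86]
```

View pics/s3.png

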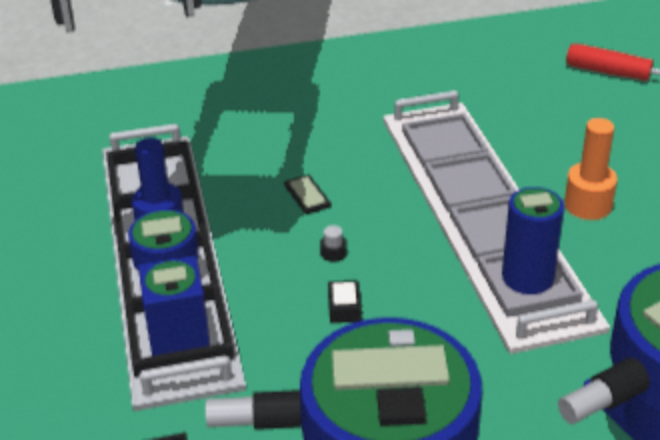

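d (crop pixel 152,180) stands upright in its pocket. Last is a.

```bash
python3 -m creep '[[-0.1,0.2,0,-0.31,1],[-0.22,0.44,0,0,1],[-0.32,0.64,0,0,1],[-0.32,0.64,0,0,1],[-0.32,0.64,0,0,1],[-0.32,0.64,0,0,1],[-0.32,0.64,0,0,1],[-0.32,0.64,0,0,1],[-0.32,0.64,0,0,1],[-0.22,0.44,0,0,1],[-0.15,0.25,0,0,1],[0,0,0,0,1]]'; python3 -c "
from h import *
go(.6715,.1500,.048,np.pi/2+.0156)"
```

```text
time: 32.3
tool_pos: [0.6612, 0.1544, 0.2037]
tcp_rot: [0.026, -3.141, 0.001]
wrist_force: [-0.3, 0.4, -0.0]
width: 1.001
grip_force: 0.0
tcp [0.6612 0.1544 0.2037] tilt 0.0010 shift [-0.21 -0.09  3.11] spin 0.01 t 32.3 q [ 0.19  0.29  1.62 -0.    1.23 -1.39]
```

```bash
python3 -m creep '[[-0.21,-0.09,0,0,1],[0,0,0.4,0,1],[0,0,0.6,0,1],[0,0,0.6,0,1],[0,0,0.6,0,1],[0,0,0.5,0,1],[0,0,0.3,0,1],[0,0,0.11,0,1],[0,0,0,0,1],[0,0,0,0,0],[0,0,0,0,0],[0,0,0,0,0],[0,0,0,0,0],[0,0,0,0,0],[0,0,0,0,0],[0,0,0,0,0],[0,0,0,0,0],[0,0,0,0,0]]' 60; python3 -c "
from h import *
go(.4472,-.138,.21,np.pi/2-.0162)"
```

```text
time: 34.55
tool_pos: [0.6727, 0.1499, 0.0501]
tcp_rot: [-0.024, 3.139, 0.001]
wrist_force: [-0.4, 0.5, 5.0]
width: 0.502
grip_force: 61.0
tcp [0.6727 0.1499 0.0501] tilt 0.0021 shift [ 4.59 -5.69 -3.21] spin 0.31 t 34.55 q [ 0.18  0.44  1.72  0.    0.98 -1.4 ]
```

```bash
python3 -m creep '[[0,0,-0.2,0,0],[0,0,-0.4,0,0],[0,0,-0.6,0,0],[0,0,-0.6,0,0],[0,0,-0.6,0,0],[0,0,-0.5,0,0],[0,0,-0.3,0,0],[0.15,-0.2,0,0.31,0],[0.3,-0.4,0,0,0],[0.45,-0.55,0,0,0],[0.45,-0.55,0,0,0],[0.45,-0.55,0,0,0],[0.45,-0.55,0,0,0],[0.45,-0.55,0,0,0],[0.45,-0.55,0,0,0],[0.45,-0.55,0,0,0],[0.45,-0.55,0,0,0],[0.3,-0.4,0,0,0],[0.2,-0.3,0,0,0],[0,0,0,0,0]]'; python3 -c "
from h import *
go(.4472,-.138,.0461,np.pi/2-.0162)"
```

```text
time: 37.05
tool_pos: [0.438, -0.1326, 0.2073]
tcp_rot: [-0.03, -3.139, -0.001]
wrist_force: [0.7, -0.0, -0.8]
width: 0.504
grip_force: 61.0
tcp [ 0.438  -0.1326  0.2073] tilt 0.0027 shift [-0.19 -0.11  3.22] spin -0.03 t 37.05 q [-0.35 -0.14  2.07 -0.    1.21 -1.9 ]
```

```bash
python3 -m creep '[[-0.19,-0.11,0,0,0],[0,0,0.3,0,0],[0,0,0.5,0,0],[0,0,0.6,0,0],[0,0,0.6,0,0],[0,0,0.5,0,0],[0,0,0.3,0,0],[0,0,0.2,0,0],[0,0,0.1,0,0],[0,0,0.05,0,0],[0,0,0,0,0]]'; python3 -c "
from h import *
go(.4472,-.138,.0461,np.pi/2-.0162)"
```

```text
time: 38.42
tool_pos: [0.45, -0.1379, 0.0518]
tcp_rot: [0.025, 3.14, -0.001]
wrist_force: [-0.0, -0.1, -0.8]
width: 0.503
grip_force: 61.0
tcp [ 0.45   -0.1379  0.0518] tilt 0.0011 shift [ 0.06 -0.    0.11] spin 0.00 t 38.42 q [-0.35  0.07  2.2  -0.    0.88 -1.91]
```

```bash
python3 -m creep '[[0.03,0,0.05,0,0],[0.03,0,0.05,0,0],[0,0,0.01,0,0],[0,0,0,0,0],[0,0,0,0,1],[0,0,0,0,1],[0,0,0,0,1],[0,0,0,0,1],[0,0,0,0,1],[0,0,-0.3,0,1],[0,0,-0.5,0,1],[0,0,-0.7,0,1],[0,0,-0.7,0,1],[0,0,-0.7,0,1],[0,0,-0.3,0,1],[0,1,0,0,1],[0,1,0,0,1],[0,1,0,0,1],[0,0,0,0,1],[0,0,0,0,1]]'; python3 -c "
from h import *
for n,(a,b,c,d) in dict(scene=(190,370,150,480),top=(140,360,150,480)).items():
    p=bot.read_camera(n); cv2.imwrite(f'pics/end_{n}.png',cv2.resize(p['pixels'][a:b,c:d,::-1],None,fx=2.4,fy=2.4))"
```

```text
time: 40.92
tool_pos: [0.4485, 0.0122, 0.2054]
tcp_rot: [-0.023, -3.141, 0.001]
wrist_force: [-0.3, -0.2, -0.2]
width: 0.999
grip_force: 0.0
```

View pics/end_scene.png

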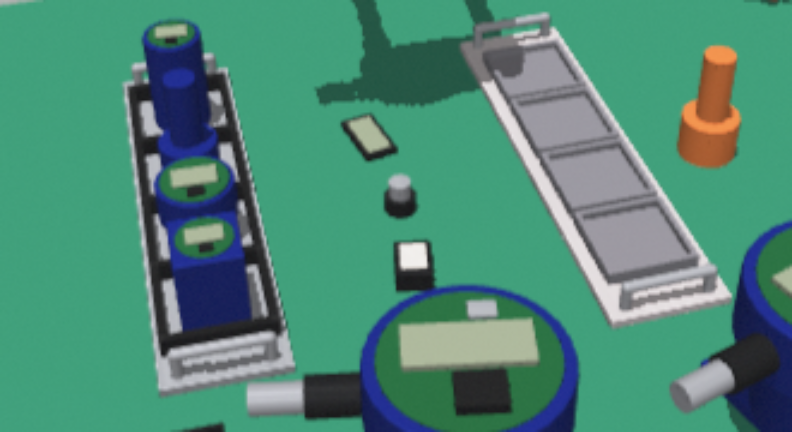

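View pics/end_top.png

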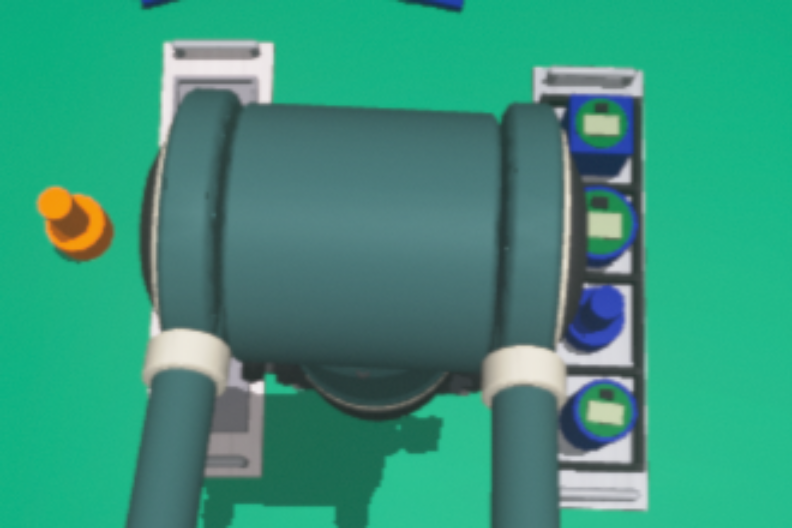

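Both pictures show all four heads upright in their pockets. In the top crop, from far to near, they are c (601,130), b (607,222), d (600,315) and a (602,410). The full rack is empty and the gripper is clear.

```bash
python3 -c "
from workcell import bot
print(bot.finish_job())"
```

```text
the job is handed in; nothing more can be done
None
```

The four blue heads now stand upright in the empty rack in reverse order (c farthest, then b, d, a nearest), and the job was handed in at about 41 s.

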